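# Load the inky knife into the wash-up unit

### The arm

A 7-joint arm with a two-finger parallel gripper is mounted at the origin on the work surface. World frame = base frame: x ahead of the robot, y to its left, z up, the work surface at z = 0. Lengths are in mm, angles in rad, forces in N, time in s.
With the tool pointing down it reaches from about 425 to 825 mm from the base axis. Payload 3.6 kg.
Tool frame: the origin (TCP) lies midway between the tips of the shut fingers; the grasp point (between the pads) lies 19 mm behind it (manip.hold_point_z is the distance from the TCP to the grasp point, in mm); z points along the fingers, y is the direction in which the jaws open and shut (so a half turn about z gives the same grasp; the last joint's range is limited). The gripper opens to 93 mm and grips with 3 to 60 N. Pads are 15 mm wide; open, the fingers measure 128 mm over their backs; the gripper's body (75 mm by 188 mm) begins 65 mm behind the grasp point.
Start: joints at [-1.339, 0.615, -0.013, 1.423, 0.008, 1.103, -0.04], TCP at [166.315, 628.332, 218.64] pointing down, gripper open.
Joint ranges: [-3.12, 3.12], [-0.3, 2.06], [-1.34, 1.32], [0.26, 2.42], [-1.36, 4.5], [0.01, 1.98], [-2.84, 2.84]. Speed limits (rad/s): [2.79, 2.79, 3.14, 3.14, 3.14, 3.14, 3.14].

### API

Orientations are given as a unit quaternion [x, y, z, w].
In Python, from station import manip gives the robot as it stands. The module is installed in compiled form; this text tells all that it offers.
- The arm moves only by the tool jog_arm, never from a script. Its argument "series" is a list of rows, each an object with "dp": the shift along the world's x, y, z in cm, a list of three; "roll": the turn about the world's z in degrees. In form: [{"dp": [tx, ty, tz], "roll": roll}, ...]. A call has 1 to 12 rows; each row shifts and turns the commanded pose from where the row before left it; what a row does not reach is not made up. A row lasts 1/8 s, in which the tool goes at most 62.5 mm and 10.7 degrees, less where a joint would pass 70% of its speed; a pose out of reach is approached as far as the arm can. A call with a gripper value outside its range is refused whole. "grip" is the opening, from 0 (shut) to 1 (fully open), set as the call begins (left out, the last holds). The fingers move at their own pace and stop on an object; "newtons" is the grip in N (left out, the last holds). Time passes only in rows, so rows that do not move let the fingers close. It gives the time, the measured TCP pose, the force and the opening at its end, in the units of the state.
- manip.read_state(): the state, without advancing time (a new reading comes with each control period).
- manip.camera(name): name is "side" or "top"; returns a dict with "image" (420x560x3 uint8, red, green, blue), "depth" (420x560 float32, mm along the optical axis (not along the pixel's ray), 0 where there is no reading), "intrinsics" (3x3 intrinsics, pixels), "dist" ([k1, k2, p1, p2, k3] as OpenCV has them; the pictures are not rectified), "extrinsics" (4x4, takes a point from camera to world coordinates). Camera axes: x right, y up, looking along -z (the intrinsics and any distortion apply to the point x, -y, -z); pixel columns grow to the right and rows downward; lengths in mm; the calibration is good to about 2 mm. A picture is of the moment at which its call begins.
- manip.close_job(): hands the job in, once; it reports no verdict.
The state is a dict: "t": time; "qpos": joint angles; "joint_velocities": joint speeds; "tau": joint torques, N m; "ee_pos": TCP position; "eef_rot": TCP orientation; "force": force on the tool from outside, world axes, zero at the start; "ft_torque": the same for the moment, N m; "width": finger opening in mm.
Only numpy, scipy, OpenCV 4.12 (cv2) and the standard library are available. Lean on these libraries where they do the work, as an engineer would, in place of code of your own. Each camera call takes 0.05 s, during which the arm holds its last target. There are 200 camera calls.

### The job

The ink knife with the red handle needs washing. Slide the yellow thumb latch of the wash-up unit sideways so that its sprung cover springs fully open, then take the red-handled knife from its rest and stand it upright in the open well, blade down and right to the bottom. Lower it in rather than dropping it, leave the cover open, and do not disturb the green-handled knife or the other things on the bench.

Things in the scene. Friction and masses are not known exactly. Their poses are not given: they have to be found in the camera images.
- latch_tab (a point): top centre of the yellow thumb tab on the unit's front deck. Tab 14 (x) x 16 (y) x 24 mm high, its top 26 mm above the deck; axes as the unit's. It slides only towards +y. A flat tongue, as wide as the tab, 6 to 10 mm above the deck, reaches 33 mm to +x over a steel lip of the cover; the lip begins 19 mm on the +x side of the tab's centre. The deck beside the tab is clear for 80 mm towards -y
- latch (a joint): travel of the thumb latch in m: 0 = latched, 0.022 = the far stop at +y; the cover is let go beyond about 0.010. It resists with about 2 N and stays where it is left
- cover (a joint): blue cover (105 x 130 x 5 mm), rad: 0 = shut, 1.9 = fully open. Hinged at the unit's far (+x) side; when the latch lets go, its spring swings it up and away from the robot by itself in about 1 s and holds it open (about 1 N at its edge)
- well_mouth (a point): centre of the mouth of the square well, 38 x 38 mm, 100 mm deep, sides along the unit's x and y, z up; in the unit's top face, 115 mm above the bench. Hidden under the cover until that opens; the opened cover stands 55 mm beyond this point on the +x side and reaches about 100 mm above the mouth
- well_floor (a point): centre of the well's floor, 100 mm straight below the mouth, same axes
- red_knife_mid (a point): middle of the ink knife with red handle, 200 mm long, 0.14 kg. z from blade tip to handle end, x normal to the blade's flat, y across. Steel blade 100 x 28 x 3 mm with blue ink; handle z 0 to +100 mm, 22 (y) x 18 (x) mm. It leans in the rest 0.66 rad from vertical, tip down and away from the robot, handle end up towards the robot. The upper 70 mm are free to grip across y; pull it out along z
- red_knife_tip (a point): centre of the blade's square tip of the red-handled knife, 100 mm below its middle, same axes
- green_knife_mid (a point): middle of a clean knife of the same shape with a green handle, in the same rest 110 mm beside the red one, either side. To be left alone
- rack: wooden knife rest, base 170 x 210 x 12 mm, about 130 mm high, fixed; origin at the centre of its underside, x away from the robot; it holds a knife at y = -55 and +55 mm
- station: wash-up unit: white housing 170 x 180 x 115 mm, fixed; origin at the centre of its underside; x away from its front (which faces the robot), y left along the front as seen from the robot, z up; the top in front of the cover is the deck. Well at x = +20 mm, latch tab at x = -62 mm
- ink_can: closed ink can, 80 mm wide, 85 high, yellow label; loose bystander, origin at the centre of its underside. To be left alone
- ink_tin: closed ink tin, 84 mm wide, 70 high, red label; loose bystander, origin at the centre of its underside. To be left alone
- wash_bottle: white bottle, 64 mm wide, 150 high, blue label; loose bystander, origin at the centre of its underside. To be left alone
- brayer: hand ink roller, black rubber roller 100 mm, wooden handle, 38 high (origin under the roller); loose bystander, origin at the centre of its underside. To be left alone
- tape_roll: cardboard-coloured tape roll, 100 mm wide, 25 high; loose bystander, origin at the centre of its underside. To be left alone
- wood_block: dark wooden block 160 x 40 x 23 mm; loose bystander, origin at the centre of its underside. To be left alone
Things that resemble listed ones, but are neither listed nor needed, are in the scene too. Leave any turquoise look-alike of the part that bears red_knife_mid alone.

How it is judged:
By the outcome, as a careful person would: the job done as asked, in the order asked, and still so for the second after the job is handed in, with the robot touching nothing.
It also fails if it takes over 72 s, if anything falls off the work surface, if the arm or the gripper's body presses on something with over 40 N, if the wrist force passes 120 N, or if a joint passes its speed limit or range.

## Working session

There is one attempt and no reset: what is moved stays moved. The work goes in short steps, Python scripts to look and compute and a tool call to move; the robot and the scene stay as the last step left them, time stands still between calls to the robot, and variables do not carry over. Pictures are saved under pics/ and viewed, about 8 in all and at most 12, crops included, and the job is handed in when it is done.

Besides the shell and the picture viewer there is one more tool, called after "Request:" as name(argument=value, ...) on one line, values as JSON. jog_arm: Moves the arm, as the interface text tells. Its arguments: {"type":"object","properties":{"series":{"type":"array"},"grip":{"type":"number"},"newtons":{"type":"number"}},"required":["series"]}

```bash
mkdir -p pics; cat > h.py <<'E'
import numpy as np, cv2
from station import manip
def shot(n):
    c=manip.camera(n); c={k:(np.array(v) if k!='image' else v) for k,v in c.items()}; return c
def pts(c,uv,d=None):
    uv=np.array(uv,float).reshape(-1,2)
    n=cv2.undistortPoints(uv[:,None],c['intrinsics'],c['dist'])[:,0]
    if d is None: d=np.array([c['depth'][int(round(v)),int(round(u))] for u,v in uv])
    p=np.c_[n[:,0]*d,-n[:,1]*d,-d*np.ones(len(uv))]
    return p@c['extrinsics'][:3,:3].T+c['extrinsics'][:3,3]
def cloud(c):
    h,w=c['depth'].shape; u,v=np.meshgrid(np.arange(w),np.arange(h))
    P=pts(c,np.c_[u.ravel(),v.ravel()],c['depth'].ravel()); return P.reshape(h,w,3)
def save(img,f): cv2.imwrite('pics/'+f,cv2.cvtColor(img,cv2.COLOR_RGB2BGR))
E
python3 - <<'E'
from h import *
for n in('side','top'):
    c=shot(n); save(c['image'],n+'0.png'); np.savez(n+'0.npz',**c); print(n,c['extrinsics'].round(2).tolist(),c['intrinsics'].round(1).tolist())
print(manip.read_state())
E
```

```text
side [[-0.97, 0.15, -0.19, 246.32], [-0.25, -0.53, 0.81, 1338.74], [0.02, 0.83, 0.55, 988.43], [0.0, 0.0, 0.0, 1.0]] [[522.3, 0.0, 280.4], [0.0, 522.3, 220.7], [0.0, 0.0, 1.0]]
top [[0.01, 1.0, -0.05, 521.03], [-1.0, 0.01, -0.0, 13.61], [-0.0, 0.05, 1.0, 1131.52], [0.0, 0.0, 0.0, 1.0]] [[386.4, 0.0, 280.9], [0.0, 386.4, 208.2], [0.0, 0.0, 1.0]]
{'t': 0.1, 'qpos': array([-1.33850973,  0.61585238, -0.01263371,  1.42471429,  0.00813933,
        1.10339752, -0.04041024]), 'joint_velocities': array([-4.65563754e-05, -2.66531745e-03,  2.28816204e-04, -4.26621212e-03,
       -4.03135619e-04,  1.58127971e-03,  4.57025804e-04]), 'tau': array([ 1.37709976e-03, -4.60038936e+01,  2.10090238e-01, -1.66244656e+01,
       -6.11755508e-02,  1.68944208e-02,  1.11535860e-04]), 'ee_pos': array([166.15025344, 627.67830208, 217.58565496]), 'eef_rot': array([ 1.28989377e-01,  9.91645297e-01, -1.15382973e-03, -1.22974997e-04]), 'force': array([-0.42274229,  0.27140324, -0.11186809]), 'ft_torque': array([0.02419847, 0.07247802, 0.07055165]), 'width': 92.68906251800364}
```

View pics/top0.png

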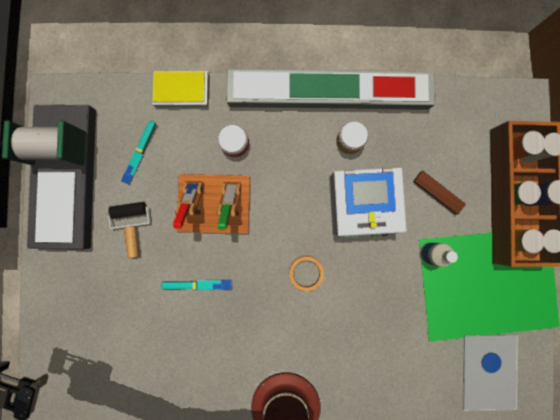

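View pics/side0.png

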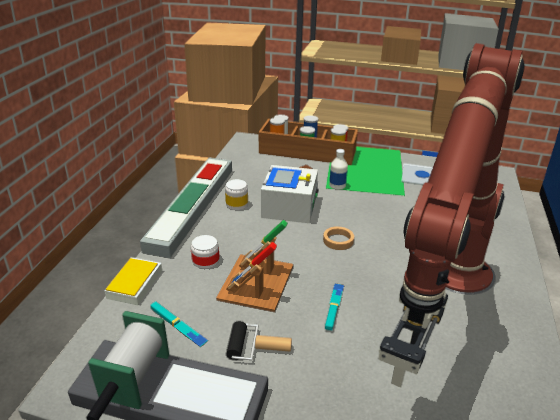

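Top view: the station is at about px (370,202) with its yellow tab at (373,220). The red knife is at (187,205) and the green knife at (229,203). Next I need enlarged crops.

```bash
python3 - <<'E'
from h import *
c=dict(np.load('top0.npz')); im=c['image']
a=cv2.resize(im[160:250,325:415],(400,400),interpolation=cv2.INTER_CUBIC); b=cv2.resize(im[160:250,165:255],(400,400),interpolation=cv2.INTER_CUBIC)
save(np.hstack([a,b]),'crop1.png')
P=cloud(c); hsv=cv2.cvtColor(im,cv2.COLOR_RGB2HSV)
def blob(name,m,box):
    k=np.zeros(m.shape,bool);k[box[1]:box[3],box[0]:box[2]]=1; q=P[m&k]
    print(name,len(q),np.median(q,0).round(1),q.min(0).round(1),q.max(0).round(1)); return q
H,S,V=[hsv[...,i].astype(int) for i in range(3)]
y=blob('tab',(H>22)&(H<35)&(S>150)&(V>120),(360,205,385,235))
for n,m in(('red',((H<5)|(H>175))&(S>180)),('green',(H>40)&(H<80)&(S>130))):
    q=blob(n,m,(165,160,255,250)); q=q[q[:,2]>60]
    mu=q.mean(0); d=np.linalg.svd(q-mu)[2][0]; d*=np.sign(d[2]); print(mu.round(1),d.round(3),'tilt',np.arccos(d[2]),'ext',((q-mu)@d).min(),((q-mu)@d).max())
wh=(P[...,2]>105)&(P[...,2]<135); wh[:, :320]=0; wh[:,420:]=0; wh[:160]=0; wh[245:]=0
q=P[wh]; print(cv2.minAreaRect(q[:,:2].astype(np.float32)),np.median(q[:,2]))
bl=(H>95)&(H<120)&(S>150)&wh; print('cover',cv2.minAreaRect(P[bl][:,:2].astype(np.float32)),np.median(P[bl][:,2]))
rk=(P[...,2]>6)&(P[...,2]<20); rk[:,:165]=0; rk[:,260:]=0; rk[:165]=0; rk[245:]=0
print('rack',cv2.minAreaRect(P[rk][:,:2].astype(np.float32)))
E
```

```text
tab 74 [ 541.2 -218.9  126.6] [ 525.4 -227.3  121.1] [ 559.5 -211.8  144.1]
red 202 [545.4 269.7 166.7] [517.6  13.6 126.5] [ 577.8  280.8 1131.5]
[546.7 267.4 173.7] [-0.059 -0.245  0.968] tilt 0.2548265339477915 ext -50.38183041085039 990.6186434114858
green 210 [546.4 160.7 164.8] [516.4  13.6 114.8] [ 579.1  171.8 1131.5]
[546.5 159.5 171.5] [-0.067 -0.141  0.988] tilt 0.15694180323889476 ext -56.65967709567244 970.54684553876
((590.8379516601562, -216.85548400878906), (170.70159912109375, 183.2254180908203), 3.70741605758667) 117.8975580140268
cover ((613.8071899414062, -215.09249877929688), (99.2641830444336, 125.92700958251953), 3.6127452850341797) 120.81028247836383
rack ((591.51416015625, 232.95864868164062), (205.83660888671875, 242.86720275878906), 0.5554542541503906)
```

View pics/crop1.png

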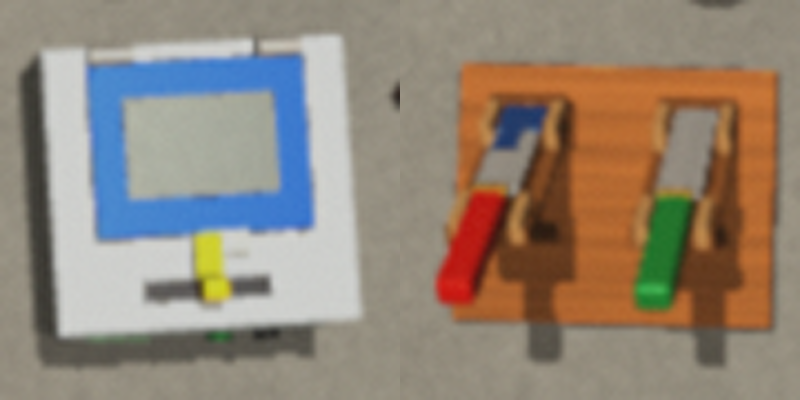

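The left crop shows the yellow tab top at px ~(373,225), the tongue and the blue cover. In the right crop the red handle end is at px ~(268,225) and the inky blade runs up behind it. The depth zeros spoiled the knife fit, so I'll redo it without them.

```bash
python3 - <<'E'
from h import *
for cam,box,tb in(('top',(165,160,255,250),(360,205,385,235)),('side',(220,210,300,300),(290,165,320,195))):
    c=dict(np.load(cam+'0.npz')); im=c['image'];P=cloud(c)
    H,S,V=[cv2.cvtColor(im,cv2.COLOR_RGB2HSV)[...,i].astype(int) for i in range(3)]
    ok=c['depth']>0
    def sel(m,b): k=np.zeros(m.shape,bool);k[b[1]:b[3],b[0]:b[2]]=1; return P[m&k&ok]
    q=sel((H>22)&(H<35)&(S>150)&(V>110),tb); q=q[q[:,2]>134]; print(cam,'tab',len(q),q.mean(0).round(1),q.min(0).round(),q.max(0).round())
    for n,m in(('red',((H<6)|(H>174))&(S>160)),('green',(H>45)&(H<80)&(S>120))):
        q=sel(m,box); q=q[(q[:,2]>90)&(q[:,2]<260)]
        for _ in range(3):
            mu=np.median(q,0); d=np.linalg.svd(q-q.mean(0))[2][0]; d*=np.sign(d[2]); r=q-mu; s=r@d; q=q[np.linalg.norm(r-np.outer(s,d),axis=1)<16]
        mu=q.mean(0); s=(q-mu)@d
        print(cam,n,len(q),mu.round(1),d.round(3),'tilt',round(np.arccos(d[2]),3),'az',round(np.degrees(np.arctan2(-d[1],-d[0])),1),'lo',(mu+d*s.min()).round(1),'hi',(mu+d*s.max()).round(1))
c=dict(np.load('top0.npz'));P=cloud(c);rk=(P[...,2]>6)&(P[...,2]<20)&(c['depth']>0)
H,S,V=[cv2.cvtColor(c['image'],cv2.COLOR_RGB2HSV)[...,i].astype(int) for i in range(3)]
rk&=(S>100)&(H<20); rk[:,:165]=0; rk[:,260:]=0; rk[:165]=0; rk[245:]=0
print('rack',cv2.minAreaRect(P[rk][:,:2].astype(np.float32)))
E
```

```text
top tab 26 [ 529.6 -219.1  140.1] [ 525. -227.  134.] [ 536. -212.  144.]
top red 213 [546.7 270.3 164.1] [-0.652  0.032  0.758] tilt 0.711 az -2.8 lo [579.3 268.7 126.2] hi [522.6 271.4 192.1]
top green 195 [545.4 160.9 164. ] [-0.645  0.019  0.764] tilt 0.701 az -1.7 lo [578.9 159.9 124.4] hi [521.3 161.6 192.6]
side tab 7 [ 525.7 -213.5  141.3] [ 522. -219.  138.] [ 530. -210.  145.]
side red 210 [543.  281.  159.8] [-0.622 -0.028  0.782] tilt 0.672 az 2.6 lo [573.9 282.3 121.1] hi [518.1 279.8 191.2]
side green 178 [541.7 171.2 159. ] [-0.625 -0.015  0.78 ] tilt 0.676 az 1.3 lo [575.6 172.  116.8] hi [515.2 170.6 192.2]
rack ((586.64111328125, 217.16896057128906), (208.66192626953125, 169.76385498046875), 89.03651428222656)
```

Request:
jog_arm(series=[{"dp": [2.6,-3.1,2.0],"roll": 5},{"dp": [2.6,-3.1,2.0],"roll": 5},{"dp": [2.6,-3.1,2.0],"roll": 5},{"dp": [2.6,-3.1,2.0],"roll": 3.5},{"dp": [2.6,-3.1,0],"roll": 0},{"dp": [2.6,-3.1,0],"roll": 0},{"dp": [2.6,-3.1,0],"roll": 0},{"dp": [2.6,-3.1,0],"roll": 0},{"dp": [2.6,-3.1,0],"roll": 0},{"dp": [1,-4.5,0],"roll": 0},{"dp": [1,-4.5,0],"roll": 0},{"dp": [1,-4.5,0],"roll": 0}], grip=0, newtons=20)

```text
t: 1.6
ee_pos: [430.3, 212.6, 298.3]
eef_rot: [-0.032, 0.999, -0.0, -0.0]
force: [1.1, -0.4, -0.1]
width: 0.6
```

Request:
jog_arm(series=[{"dp": [1,-4.5,0],"roll": 0},{"dp": [1,-4.5,0],"roll": 0},{"dp": [1,-4.5,0],"roll": 0},{"dp": [1,-4.5,0],"roll": 0},{"dp": [1,-4.5,0],"roll": 0},{"dp": [1,-4.5,0],"roll": 0},{"dp": [1,-4.5,0],"roll": 0},{"dp": [1,-4.5,0],"roll": 0},{"dp": [1,-4.5,0],"roll": 0},{"dp": [1,-4.5,0],"roll": 0},{"dp": [0,0,-4],"roll": 0},{"dp": [0,0,-4],"roll": 0}])

```text
t: 3.1
ee_pos: [530.1, -236.5, 217.4]
eef_rot: [-0.031, 1.0, -0.0, 0.0]
force: [-0.3, -0.6, 0.5]
width: 0.3
```

Request:
jog_arm(series=[{"dp": [0,0,0],"roll": 0},{"dp": [0,0,0],"roll": 0}])

```text
t: 3.35
ee_pos: [531.1, -236.0, 219.9]
eef_rot: [-0.032, 0.999, -0.0, 0.001]
force: [-0.4, 0.5, 1.1]
width: 0.3
```

```bash
python3 - <<'E'
from h import *
c=shot('side'); save(cv2.resize(c['image'][100:250,230:380],(600,600),interpolation=cv2.INTER_CUBIC),'s1.png')
print(manip.read_state()['ee_pos'])
E
```

```text
[ 531.43131433 -236.11518691  220.47429978]
```

View pics/s1.png

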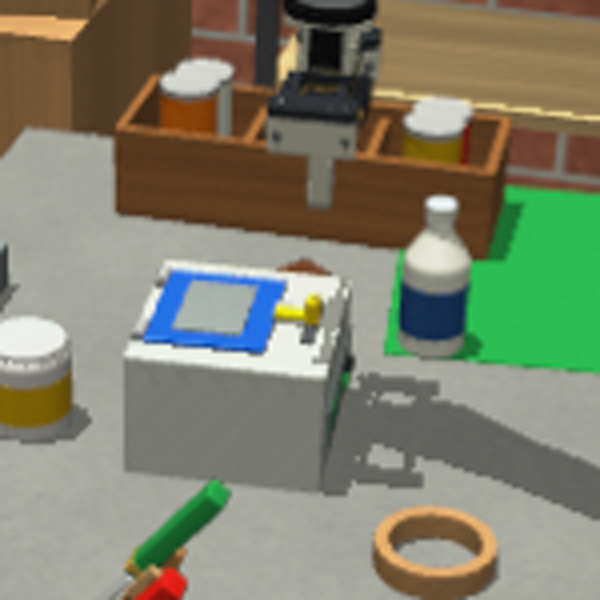

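The gripper is above the unit's -y side. The tab is at crop (313,305), the cover is shut, and the way down beside the tab is clear.

Request:
jog_arm(series=[{"dp": [0.1,-2.8,0],"roll": 0},{"dp": [0,0,-3],"roll": 0},{"dp": [0,0,-3],"roll": 0},{"dp": [0,0,-2],"roll": 0},{"dp": [0,0,-1.5],"roll": 0},{"dp": [0,0,0],"roll": 0},{"dp": [0,0,0],"roll": 0},{"dp": [0,0,0],"roll": 0}])

```text
t: 4.4
ee_pos: [532.0, -264.0, 124.7]
eef_rot: [-0.032, 0.999, -0.001, 0.001]
force: [0.1, 1.1, 0.2]
width: 0.8
```

Request:
jog_arm(series=[{"dp": [0,0.8,0],"roll": 0},{"dp": [0,0.8,0],"roll": 0},{"dp": [0,0.5,0],"roll": 0},{"dp": [-0.05,0.5,0],"roll": 0},{"dp": [0,0.5,0],"roll": 0},{"dp": [-0.05,0.5,0],"roll": 0},{"dp": [0,0,0],"roll": 0}])

```text
t: 5.28
ee_pos: [530.3, -226.5, 123.7]
eef_rot: [-0.033, 0.999, 0.001, -0.0]
force: [0.2, -0.4, 1.2]
width: 0.3
```

Request:
jog_arm(series=[{"dp": [0,0.2,0],"roll": 0},{"dp": [0,0,0],"roll": 0},{"dp": [0,0,0],"roll": 0},{"dp": [0,0,0],"roll": 0},{"dp": [0,0,0],"roll": 0}])

```text
t: 5.9
ee_pos: [530.2, -225.6, 123.6]
eef_rot: [-0.032, 0.999, 0.0, -0.0]
force: [-0.5, -0.6, -0.3]
width: 0.4
```

```bash
python3 - <<'E'
from h import *
c=shot('side'); save(cv2.resize(c['image'][100:250,230:380],(600,600),interpolation=cv2.INTER_CUBIC),'s2.png')
s=manip.read_state();print(s['ee_pos'],s['force'])
E
```

```text
[ 530.20090545 -225.54896928  123.58679191] [-0.36351656 -0.11117417  0.31042603]
```

View pics/s2.png

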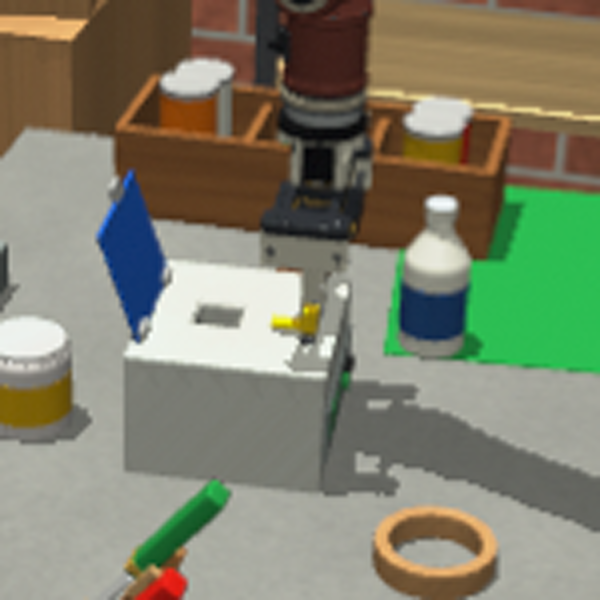

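The cover stands fully open and the well is visible at crop (218,315). I'll retreat and take a top look at the well from a clear position.

Request:
jog_arm(series=[{"dp": [0,-1.0,0],"roll": 0},{"dp": [0,0,3],"roll": 0},{"dp": [0,0,5],"roll": 0},{"dp": [0,0,5],"roll": 0},{"dp": [-0.5,4.5,4],"roll": 0},{"dp": [-0.5,4.5,0],"roll": 0},{"dp": [-0.5,4.5,0],"roll": 0},{"dp": [-0.5,4.5,0],"roll": 0},{"dp": [0,4.5,0],"roll": 0},{"dp": [0,4.5,0],"roll": 0},{"dp": [0,4.5,0],"roll": -2.6},{"dp": [0,4.5,0],"roll": -2.6}], grip=0.6)

```text
t: 7.45
ee_pos: [510.5, 125.2, 293.8]
eef_rot: [0.014, 1.0, 0.0, 0.0]
force: [0.1, -1.1, 0.6]
width: 55.8
```

```bash
python3 - <<'E'
from h import *
c=shot('top'); np.savez('top1.npz',**c); im=c['image']
save(cv2.resize(im[150:250,320:420],(600,600),interpolation=cv2.INTER_CUBIC),'t2.png')
P=cloud(c); g=np.median(im,2); b=(slice(170,235),slice(335,405))
d=c['depth'][b]; Z=P[b][...,2]
s=manip.read_state();print(s['ee_pos'],s['eef_rot'],s['width'])
m=np.zeros(im.shape[:2],np.uint8); m[b]=(Z<105)&(d>0)
n,l,st,ce=cv2.connectedComponentsWithStats(m)
for i in range(1,n):
    if st[i,4]>15: print(st[i],ce[i])
E
```

```text
[509.52833173 134.27494905 293.44901642] [ 9.39513323e-03  9.99949970e-01  3.41995984e-03 -3.05675091e-04] 55.667324383240164
[402 170   3  32  54] [403.51851852 182.12962963]
[362 187  15  15 191] [368.70157068 194.05759162]
[335 203   3  32  48] [335.35416667 221.45833333]
[364 232  41   3  67] [388.2238806  233.55223881]
```

View pics/t2.png

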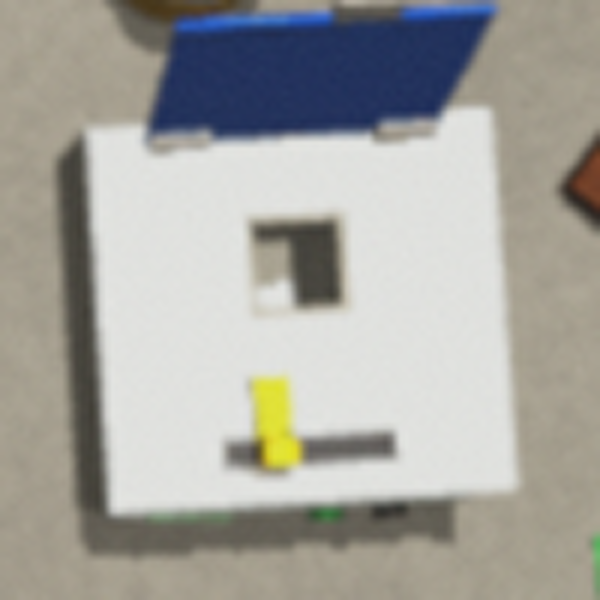

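The well mouth is at px ~(369.2,193.4) and open, with the cover behind it and the latch at its left stop. Next is the red knife.

Request:
jog_arm(series=[{"dp": [0.4,3.5,0],"roll": 0},{"dp": [0.4,3.5,0],"roll": 0},{"dp": [0.3,3.5,0],"roll": 0},{"dp": [0.3,3.4,0],"roll": 0},{"dp": [0,0,-3],"roll": 0},{"dp": [0,0,-3],"roll": 0},{"dp": [0,0,0],"roll": 0},{"dp": [0,0,0],"roll": 0}])

```text
t: 8.5
ee_pos: [525.3, 263.2, 234.8]
eef_rot: [0.014, 1.0, 0.0, 0.001]
force: [0.0, -0.5, -1.1]
width: 55.9
```

```bash
python3 - <<'E'
from h import *
s=manip.read_state();print(s['ee_pos'],s['eef_rot'],s['width'])
c=dict(np.load('top1.npz')); 
for d in (c['depth'][180:185,365:372].mean(),c['depth'][202:206,365:372].mean()): print(pts(c,[[369.2,193.4],[368.7,194.06]],np.array([d,d])))
c=shot('side'); save(cv2.resize(c['image'][160:310,190:340],(600,600),interpolation=cv2.INTER_CUBIC),'s3.png')
E
```

```text
[525.27180618 263.21115252 234.76266603] [1.36348184e-02 9.99906617e-01 3.95716947e-04 8.31973966e-04] 55.88635188395055
[[ 611.72331427 -215.41222255  113.76052953]
 [ 609.96254815 -214.09799493  113.68137982]]
[[ 611.51869163 -214.89551696  116.05676231]
 [ 609.7618981  -213.58425446  115.97779118]]
```

View pics/s3.png

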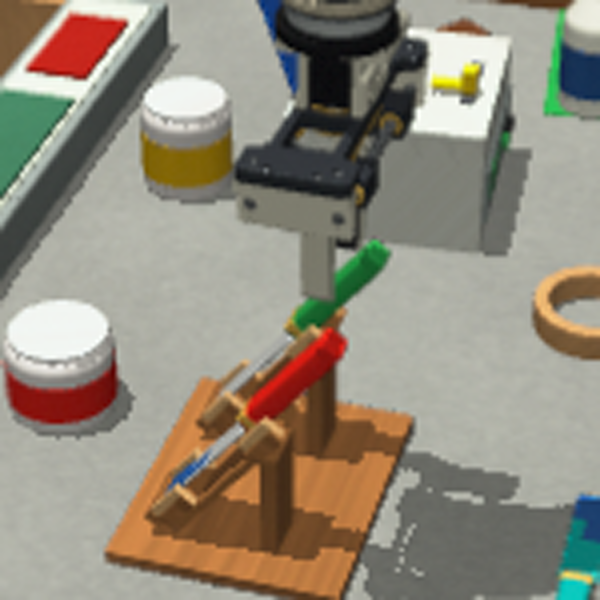

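The fingers are over the red handle (its end is at crop (335,345)) but need about 10 mm more in +y. Then I'll descend.

Request:
jog_arm(series=[{"dp": [-0.2,1.0,0],"roll": 0},{"dp": [0,0,-2.5],"roll": 0},{"dp": [0,0,-2.5],"roll": 0},{"dp": [0,0,-2.2],"roll": 0},{"dp": [0,0,0],"roll": 0},{"dp": [0,0,0],"roll": 0}])

```text
t: 9.3
ee_pos: [523.0, 274.2, 162.9]
eef_rot: [0.013, 1.0, 0.001, 0.001]
force: [-0.4, -0.1, 0.6]
width: 55.7
```

Request:
jog_arm(series=[{"dp": [0,0,0],"roll": 0},{"dp": [0,0,0],"roll": 0},{"dp": [0,0,0],"roll": 0},{"dp": [0,0,0],"roll": 0},{"dp": [0,0,0],"roll": 0},{"dp": [0,0,0],"roll": 0}], grip=0, newtons=15)

```text
t: 10.05
ee_pos: [522.4, 273.5, 161.8]
eef_rot: [0.013, 1.0, 0.0, 0.0]
force: [-0.3, -0.2, 1.1]
width: 21.9
```

```bash
python3 - <<'E'
from h import *
s=manip.read_state();print(s['ee_pos'],s['eef_rot'],s['width'],s['force'])
c=shot('side'); save(cv2.resize(c['image'][160:310,190:340],(600,600),interpolation=cv2.INTER_CUBIC),'s4.png')
E
```

```text
[522.37698865 273.5472337  161.79642575] [1.31545818e-02 9.99913461e-01 1.28207088e-04 1.07703124e-04] 21.86606317763825 [-0.31512292 -0.20632755  1.11105114]
```

View pics/s4.png

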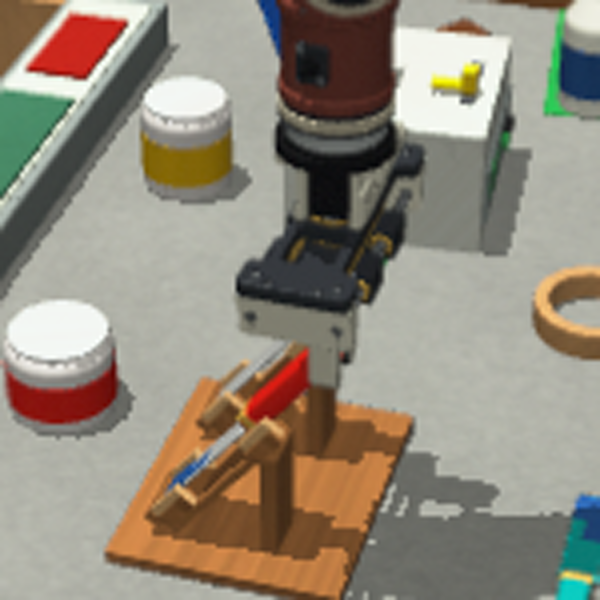

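Gripped (21.9 mm opening on a 22 mm handle). Now I'll pull it out along its own axis.

Request:
jog_arm(series=[{"dp": [-0.61,0.01,0.79],"roll": 0},{"dp": [-0.92,0.02,1.18],"roll": 0},{"dp": [-1.22,0.03,1.58],"roll": 0},{"dp": [-1.22,0.03,1.58],"roll": 0},{"dp": [-1.22,0.03,1.58],"roll": 0},{"dp": [-1.22,0.03,1.58],"roll": 0},{"dp": [-1.22,0.03,1.58],"roll": 0},{"dp": [-1.22,0.03,1.58],"roll": 0},{"dp": [-0.61,0.01,2],"roll": 0},{"dp": [0,0,2],"roll": 0},{"dp": [0,0,0],"roll": 0},{"dp": [0,0,0],"roll": 0}])

```text
t: 11.6
ee_pos: [427.1, 275.2, 315.5]
eef_rot: [0.013, 1.0, -0.0, -0.001]
force: [-0.0, 0.1, -1.8]
width: 21.7
```

```bash
python3 - <<'E'
from h import *
s=manip.read_state();print(s['ee_pos'],s['eef_rot'],s['width'],s['force'],s['ft_torque'])
c=shot('side'); save(cv2.resize(c['image'][110:310,190:390],(600,600),interpolation=cv2.INTER_CUBIC),'s5.png')
E
```

```text
[427.14582131 275.21728165 315.54486711] [ 1.33546091e-02  9.99910535e-01 -4.47508536e-04 -6.12908293e-04] 21.68129733639741 [-0.01048179  0.13531402 -1.77310901] [0.04256685 0.11633463 0.03163007]
```

View pics/s5.png

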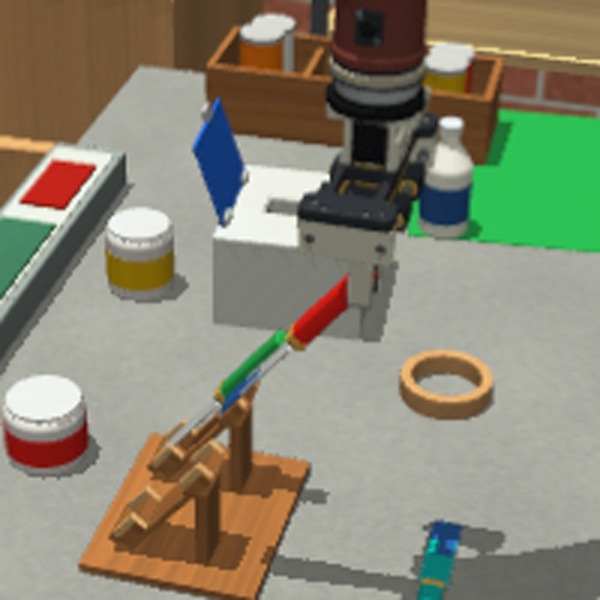

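The knife is out and clear, still leaning about 0.66 rad in the grip, with the green knife undisturbed. I'll carry it high to free space, then loosen the grip stepwise so it swings to vertical under its own weight.

Request:
jog_arm(series=[{"dp": [0,0,3],"roll": 0},{"dp": [0,0,4],"roll": 0},{"dp": [0.2,-3.5,1],"roll": 1},{"dp": [0.2,-3.5,0],"roll": 1},{"dp": [0.2,-3.5,0],"roll": 1},{"dp": [0.2,-3.5,0],"roll": 1},{"dp": [0.2,-3.5,0],"roll": 1},{"dp": [0.2,-3.5,0],"roll": 0},{"dp": [0.2,-2.5,0],"roll": 0},{"dp": [0.2,-1.5,0],"roll": 0},{"dp": [0,0,0],"roll": 0},{"dp": [0,0,0],"roll": 0}])

```text
t: 13.15
ee_pos: [443.6, 26.9, 395.8]
eef_rot: [-0.031, 1.0, 0.0, -0.0]
force: [0.3, -0.7, -1.1]
width: 21.5
```

Request:
jog_arm(series=[{"dp": [0,0,0],"roll": 0},{"dp": [0,0,0],"roll": 0},{"dp": [0,0,0],"roll": 0},{"dp": [0,0,0],"roll": 0}], newtons=7)

```text
t: 13.65
ee_pos: [443.7, 25.7, 396.1]
eef_rot: [-0.03, 1.0, -0.0, 0.0]
force: [-0.1, 0.3, -2.4]
width: 22.2
```

```bash
cat >> h.py <<'E'
def knife(cam='side'):
    s=manip.read_state(); e=s['ee_pos']; c=shot(cam); P=cloud(c)
    hsv=cv2.cvtColor(c['image'],cv2.COLOR_RGB2HSV); H,S=hsv[...,0].astype(int),hsv[...,1]
    m=((H<6)|(H>174))&(S>150)&(c['depth']>0)&(abs(P[...,0]-e[0])<130)&(abs(P[...,1]-e[1])<35)&(P[...,2]<e[2]+45)&(P[...,2]>e[2]-120)
    q=P[m]; d=np.linalg.svd(q-q.mean(0))[2][0]; d*=np.sign(d[2]); r=(q-q.mean(0))@d
    print('t',s['t'],'tcp',e.round(1),s['eef_rot'].round(3),'w',round(s['width'],1),'F',s['force'].round(1))
    print(len(q),'axis',d.round(3),'mean',q.mean(0).round(1),'lo',(q.mean(0)+d*r.min()).round(1),'hi',(q.mean(0)+d*r.max()).round(1))
    return c
E
python3 -c "
from h import *
knife()"
```

```text
t 13.65 tcp [443.7  25.7 396.1] [-0.03  1.   -0.    0.  ] w 22.2 F [-0.1  0.3 -2.4]
135 axis [-0.345  0.009  0.939] mean [464.1  36.  371.9] lo [475.8  35.7 340.2] hi [449.2  36.4 412.4]
```

It swings: the lean is now 0.35 rad. I'll give it a little time, then a slightly lighter grip.

Request:
jog_arm(series=[{"dp": [0,0,0],"roll": 0},{"dp": [0,0,0],"roll": 0},{"dp": [0,0,0],"roll": 0},{"dp": [0,0,0],"roll": 0},{"dp": [0,0,0],"roll": 0},{"dp": [0,0,0],"roll": 0}], newtons=5)

```text
t: 14.45
ee_pos: [443.7, 25.5, 396.2]
eef_rot: [-0.03, 1.0, -0.0, 0.0]
force: [-0.4, -0.2, -0.6]
width: 22.2
```

```bash
python3 -c "
from h import *
knife()"
```

```text
t 14.45 tcp [443.7  25.5 396.2] [-0.03  1.   -0.    0.  ] w 22.2 F [-0.4 -0.2 -0.6]
127 axis [-0.261  0.017  0.965] mean [459.5  35.5 369. ] lo [467.9  35.  337.9] hi [448.8  36.2 408.6]
```

Request:
jog_arm(series=[{"dp": [0,0,0],"roll": 0},{"dp": [0,0,0],"roll": 0},{"dp": [0,0,0],"roll": 0},{"dp": [0,0,0],"roll": 0},{"dp": [0,0,0],"roll": 0}], newtons=3.5)

```text
t: 15.12
ee_pos: [443.7, 25.5, 396.2]
eef_rot: [-0.03, 1.0, -0.0, 0.0]
force: [-0.2, -0.7, -1.9]
width: 22.0
```

```bash
python3 -c "
from h import *
knife()"
```

```text
t 15.125 tcp [443.7  25.5 396.2] [-0.03  1.   -0.    0.  ] w 22.0 F [-0.2 -0.7 -1.9]
121 axis [-0.13   0.01   0.991] mean [452.7  35.5 365.9] lo [456.9  35.2 333.9] hi [447.7  35.9 403.9]
```

Request:
jog_arm(series=[{"dp": [0,0,0],"roll": 0},{"dp": [0,0,0],"roll": 0},{"dp": [0,0,0],"roll": 0},{"dp": [0,0,0],"roll": 0}], newtons=3)

```text
t: 15.68
ee_pos: [443.7, 25.5, 396.1]
eef_rot: [-0.03, 1.0, -0.0, -0.0]
force: [0.1, 0.5, -2.3]
width: 21.8
```

Request:
jog_arm(series=[{"dp": [0,0,0],"roll": 0},{"dp": [0,0,0],"roll": 0},{"dp": [0,0,0],"roll": 0}], newtons=15)

```text
t: 16.05
ee_pos: [443.7, 25.5, 396.2]
eef_rot: [-0.03, 1.0, -0.0, 0.0]
force: [0.3, 0.5, -1.9]
width: 21.8
```

```bash
python3 -c "
from h import *
c=knife();e=manip.read_state()['ee_pos']
P=cloud(c);m=(c['depth']>0)&(abs(P[...,0]-e[0])<60)&(abs(P[...,1]-e[1])<45)&(P[...,2]>100)&(P[...,2]<330)
q=P[m];print('blade',len(q)); [print(z,q[abs(q[:,2]-z)<6].mean(0).round(1),q[abs(q[:,2]-z)<6].shape[0]) for z in range(220,330,15) if (abs(q[:,2]-z)<6).any()]; print(q.min(0))
"
```

```text
t 16.05 tcp [443.7  25.5 396.2] [-0.03  1.   -0.    0.  ] w 21.8 F [ 0.3  0.5 -1.9]
120 axis [-0.14   0.025  0.99 ] mean [452.9  35.5 365.7] lo [457.1  34.8 336.1] hi [447.1  36.5 406.8]
blade 52
235 [472.9  39.  232.3] 4
250 [470.3  41.1 249.7] 4
265 [467.9  38.5 264.1] 5
280 [465.   35.8 281. ] 6
295 [463.6  39.3 295.3] 4
310 [461.1  38.  310.2] 4
325 [457.3  34.4 325.2] 13
[449.56987738  16.01158208 227.53205189]
```

The lean is down to about 0.15 rad with the tip ~180 mm below the grasp; the grip is firm again. I'll go above the well with the tip over its middle, and straighten the rest against the well wall.

Request:
jog_arm(series=[{"dp": [1.5,-2.5,0],"roll": 0},{"dp": [2.1,-3.5,0],"roll": 0},{"dp": [2.1,-3.5,0],"roll": 0},{"dp": [2.1,-3.5,0],"roll": 0},{"dp": [2.1,-3.5,0],"roll": 0},{"dp": [2.1,-3.5,0],"roll": 0},{"dp": [1.6,-2.6,0],"roll": 0},{"dp": [0.8,-1.6,0],"roll": 0},{"dp": [0,0,-2.5],"roll": 0},{"dp": [0,0,-2.5],"roll": 0},{"dp": [0,0,-1.5],"roll": 0},{"dp": [0,0,0],"roll": 0}])

```text
t: 17.6
ee_pos: [587.4, -216.0, 330.0]
eef_rot: [-0.03, 1.0, 0.0, -0.001]
force: [-0.1, -0.2, -1.1]
width: 22.0
```

Request:
jog_arm(series=[{"dp": [0,0,0],"roll": 0},{"dp": [0,0,0],"roll": 0}])

```text
t: 17.85
ee_pos: [588.2, -216.7, 332.3]
eef_rot: [-0.03, 1.0, -0.001, 0.001]
force: [-0.2, -0.1, -1.0]
width: 21.9
```

```bash
python3 -c "
from h import *
c=knife();e=manip.read_state()['ee_pos']
P=cloud(c);m=(c['depth']>0)&(abs(P[...,0]-e[0]-15)<32)&(abs(P[...,1]-e[1])<30)&(P[...,2]>125)&(P[...,2]<260)
q=P[m]; [print(z,q[abs(q[:,2]-z)<6].mean(0).round(1),(abs(q[:,2]-z)<6).sum()) for z in range(130,260,12) if (abs(q[:,2]-z)<6).any()]
save(cv2.resize(c['image'][100:220,240:360],(600,600),interpolation=cv2.INTER_CUBIC),'s6.png')
"
```

```text
t 17.85 tcp [ 588.2 -216.7  332.3] [-0.03   1.    -0.001  0.001] w 21.9 F [-0.2 -0.1 -1. ]
86 axis [-0.149  0.026  0.989] mean [ 596.3 -206.   300.5] lo [ 600.5 -206.7  272.2] hi [ 591.7 -205.2  331.1]
166 [ 617.9 -210.4  165.7] 4
178 [ 615.5 -205.8  177.5] 6
190 [ 614.  -210.6  189.3] 6
202 [ 611.9 -206.6  201.9] 5
214 [ 610.  -209.   213.8] 5
226 [ 608.2 -207.1  226.7] 6
238 [ 605.9 -204.5  239.6] 4
250 [ 604.  -206.5  249.7] 5
```

View pics/s6.png

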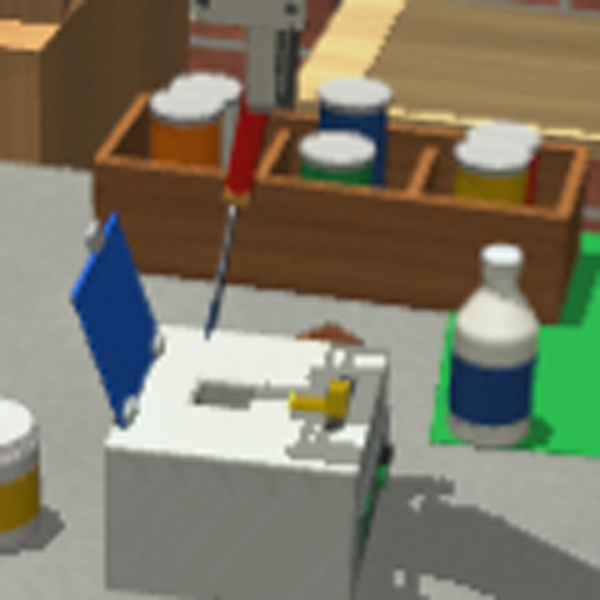

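The tip hangs over the well at about (618,-214,163), with the well at crop (225,392) and the cover clear. I'll lower it in two stages and check the force.

Request:
jog_arm(series=[{"dp": [0,0,-1.5],"roll": 0},{"dp": [0,0,-1.5],"roll": 0},{"dp": [0,0,-1.5],"roll": 0},{"dp": [0,0,-1.5],"roll": 0},{"dp": [0,0,-1],"roll": 0},{"dp": [0,0,-1],"roll": 0},{"dp": [0,0,0],"roll": 0},{"dp": [0,0,0],"roll": 0}])

```text
t: 18.9
ee_pos: [588.0, -216.7, 251.6]
eef_rot: [-0.03, 1.0, -0.0, 0.0]
force: [-0.2, 0.7, -2.0]
width: 21.7
```

```bash
python3 -c "
from h import *
c=knife();e=manip.read_state()['ee_pos']
P=cloud(c);m=(c['depth']>0)&(abs(P[...,0]-e[0]-15)<32)&(abs(P[...,1]-e[1])<30)&(P[...,2]>119)&(P[...,2]<200)
q=P[m]; [print(z,q[abs(q[:,2]-z)<6].mean(0).round(1),(abs(q[:,2]-z)<6).sum()) for z in range(130,200,12) if (abs(q[:,2]-z)<6).any()]
"
```

```text
t 18.9 tcp [ 588.  -216.7  251.6] [-0.03  1.   -0.    0.  ] w 21.7 F [-0.2  0.7 -2. ]
89 axis [-0.135  0.044  0.99 ] mean [ 596.4 -207.3  220.7] lo [ 601.3 -208.9  184.8] hi [ 591.4 -205.6  257.7]
130 [ 611.4 -208.8  129.6] 4
142 [ 608.4 -212.5  139.9] 5
154 [ 607.2 -209.3  153.4] 5
166 [ 604.7 -206.3  166. ] 5
178 [ 601.1 -206.4  180.6] 6
190 [ 600.6 -208.5  190.2] 20
```

The tip is inside with no contact force. I'll go lower, then straighten it against the +x wall with a light grip.

Request:
jog_arm(series=[{"dp": [0,0,-1.5],"roll": 0},{"dp": [0,0,-1.5],"roll": 0},{"dp": [0,0,-1],"roll": 0},{"dp": [0,0,0],"roll": 0},{"dp": [0,0,0],"roll": 0}])

```text
t: 19.58
ee_pos: [588.0, -216.7, 211.4]
eef_rot: [-0.03, 1.0, -0.0, 0.0]
force: [0.5, -0.5, -0.7]
width: 22.1
```

Request:
jog_arm(series=[{"dp": [0.6,0.04,0],"roll": 0},{"dp": [0.6,0.04,0],"roll": 0},{"dp": [0.6,0.04,0],"roll": 0},{"dp": [0.5,0.04,0],"roll": 0},{"dp": [0.5,0.03,0],"roll": 0},{"dp": [0.5,0.03,0],"roll": 0},{"dp": [0.4,0.03,0],"roll": 0},{"dp": [0,0,0],"roll": 0},{"dp": [0,0,0],"roll": 0}], newtons=6)

```text
t: 20.7
ee_pos: [624.8, -214.0, 211.2]
eef_rot: [-0.03, 1.0, -0.0, 0.0]
force: [0.5, 0.8, -1.0]
width: 22.3
```

```bash
cat >> h.py <<'E'
def blade():
    c=knife();e=manip.read_state()['ee_pos']
    P=cloud(c);m=(c['depth']>0)&(abs(P[...,0]-e[0])<32)&(abs(P[...,1]-e[1])<30)&(P[...,2]>118)&(P[...,2]<240)
    q=P[m]
    for z in range(124,220,12):
        k=abs(q[:,2]-z)<6
        if k.any(): print(z,q[k].mean(0).round(1),k.sum())
    return c
E
python3 -c "
from h import *
blade()"
```

```text
t 20.7 tcp [ 624.8 -214.   211.2] [-0.03  1.   -0.    0.  ] w 22.3 F [ 0.5  0.8 -1. ]
76 axis [ 0.037 -0.015  0.999] mean [ 625.8 -205.   179.3] lo [ 624.7 -204.6  148.7] hi [ 626.9 -205.4  207. ]
124 [ 628.4 -216.   120.3] 20
136 [ 624.5 -205.7  137.6] 8
148 [ 624.4 -205.2  148.8] 18
160 [ 624.  -205.9  160.5] 17
172 [ 625.5 -205.3  171.9] 21
184 [ 624.6 -206.6  185. ] 21
196 [ 626.1 -206.1  197. ] 15
208 [ 624.  -207.1  206.8] 17
```

It is upright now. I'll firm the grip, centre it and lower it towards the floor.

Request:
jog_arm(series=[{"dp": [0,0,0],"roll": 0},{"dp": [0,0,0],"roll": 0},{"dp": [-0.5,-0.04,0],"roll": 0},{"dp": [-0.5,-0.03,0],"roll": 0},{"dp": [-0.3,-0.02,0],"roll": 0},{"dp": [0,0,-0.8],"roll": 0},{"dp": [0,0,-0.7],"roll": 0},{"dp": [0,0,-0.5],"roll": 0},{"dp": [0,0,0],"roll": 0},{"dp": [0,0,0],"roll": 0}], newtons=15)

```text
t: 22.0
ee_pos: [611.9, -214.9, 191.2]
eef_rot: [-0.03, 1.0, -0.0, 0.0]
force: [-0.1, 0.2, -1.2]
width: 22.0
```

```bash
python3 -c "
from h import *
blade()"
```

```text
t 22.0 tcp [ 611.9 -214.9  191.2] [-0.03  1.   -0.    0.  ] w 22.0 F [-0.1  0.2 -1.2]
77 axis [ 0.025 -0.001  1.   ] mean [ 612.2 -205.5  158.3] lo [ 611.3 -205.5  123.4] hi [ 613.  -205.6  191. ]
124 [ 608.  -208.   123.5] 20
136 [ 610.1 -206.1  135.6] 17
148 [ 610.5 -207.1  146.9] 18
160 [ 610.8 -207.   160. ] 21
172 [ 612.6 -208.7  171.6] 18
184 [ 610.5 -205.3  183.4] 15
196 [ 605.7 -207.7  196.9] 13
208 [ 607.3 -199.1  207.8] 26
```

Request:
jog_arm(series=[{"dp": [0,0,-0.3],"roll": 0},{"dp": [0,0,-0.2],"roll": 0},{"dp": [0,0,0],"roll": 0},{"dp": [0,0,0],"roll": 0}], newtons=8)

```text
t: 22.55
ee_pos: [613.8, -215.3, 189.2]
eef_rot: [-0.03, 1.0, -0.001, 0.003]
force: [-0.6, 0.5, 7.4]
width: 21.9
```

Request:
jog_arm(series=[{"dp": [0,0,-0.2],"roll": 0},{"dp": [0,0,0],"roll": 0},{"dp": [0,0,0],"roll": 0}])

```text
t: 22.92
ee_pos: [614.8, -215.5, 188.4]
eef_rot: [-0.031, 1.0, -0.001, 0.005]
force: [-0.1, 1.0, 10.3]
width: 22.2
```

Request:
jog_arm(series=[{"dp": [0,0,-0.2],"roll": 0},{"dp": [0,0,0],"roll": 0},{"dp": [0,0,0],"roll": 0}])

```text
t: 23.3
ee_pos: [615.1, -215.5, 186.8]
eef_rot: [-0.031, 1.0, -0.001, 0.005]
force: [-0.3, 1.0, 10.8]
width: 22.0
```

It met resistance at TCP z≈189, earlier than expected. I'll check whether that is the floor or the rim.

```bash
python3 -c "
from h import *
c=blade()
save(cv2.resize(c['image'][110:200,250:340],(720,720),interpolation=cv2.INTER_CUBIC)[:600],'s7.png')
"
```

```text
t 23.3 tcp [ 615.1 -215.5  186.8] [-0.031  1.    -0.001  0.005] w 22.0 F [-0.3  1.  10.8]
61 axis [0.033 0.03  0.999] mean [ 614.  -204.5  156.6] lo [ 613.  -205.4  126.8] hi [ 614.9 -203.7  183.5]
124 [ 615.  -210.2  122.6] 27
136 [ 615.5 -205.9  135.7] 16
148 [ 613.3 -204.9  148.7] 20
160 [ 613.7 -206.5  160.2] 18
172 [ 614.2 -206.2  171.5] 17
184 [ 613.6 -205.   183.2] 16
196 [ 609.7 -205.4  197.5] 19
208 [ 609.8 -199.3  208.1] 25
```

View pics/s7.png

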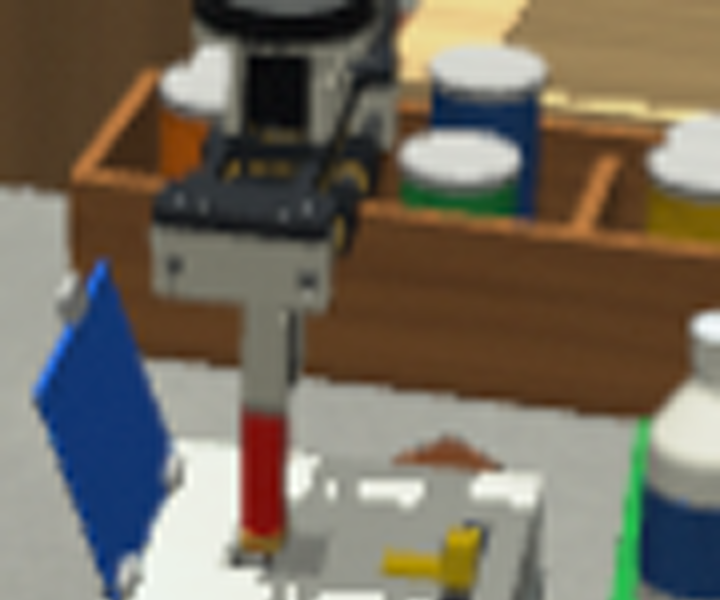

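The picture shows the handle upright in the mouth, its brass ferrule at crop (262,540) right at mouth level and clear of the rim. The red part starts ~107 mm above the tip and now begins at z≈124, so the tip is at about 16 (floor 15): this is the floor. I'll ease the pressure, let it settle at 3 N, then release.

Request:
jog_arm(series=[{"dp": [0,0,0.2],"roll": 0},{"dp": [0,0,0],"roll": 0},{"dp": [0,0,0],"roll": 0},{"dp": [0,0,0],"roll": 0}], newtons=3)

```text
t: 23.85
ee_pos: [611.8, -215.1, 184.3]
eef_rot: [-0.03, 1.0, -0.0, 0.0]
force: [-0.1, 0.4, 4.4]
width: 22.1
```

```bash
python3 -c "
from h import *
blade()
"
```

```text
t 23.85 tcp [ 611.8 -215.1  184.3] [-0.03  1.   -0.    0.  ] w 22.1 F [-0.1  0.4  4.4]
69 axis [0.012 0.005 1.   ] mean [ 612.  -204.9  154. ] lo [ 611.6 -205.1  126.8] hi [ 612.3 -204.8  180.4]
124 [ 615.8 -211.3  124. ] 20
136 [ 610.5 -206.2  136.7] 19
148 [ 610.  -207.7  148.4] 16
160 [ 610.2 -206.   160.6] 21
172 [ 612.4 -207.4  171.6] 17
184 [ 606.8 -210.5  183.1] 11
196 [ 606.6 -202.7  197.2] 26
208 [ 605.1 -201.   208.5] 18
```

Request:
jog_arm(series=[{"dp": [0,0,0],"roll": 0},{"dp": [0,0,0],"roll": 0},{"dp": [0,0,0],"roll": 0},{"dp": [0,0,0],"roll": 0},{"dp": [0,0,0],"roll": 0},{"dp": [0,0,0],"roll": 0}], grip=0.6)

```text
t: 24.65
ee_pos: [611.7, -214.9, 184.1]
eef_rot: [-0.03, 1.0, 0.0, -0.0]
force: [0.9, -0.3, 0.4]
width: 55.7
```

Request:
jog_arm(series=[{"dp": [0,0,1],"roll": 0},{"dp": [0,0,2],"roll": 0},{"dp": [0,0,4],"roll": 0},{"dp": [0,0,5],"roll": 0},{"dp": [-2,3,3],"roll": 0},{"dp": [-2,4,0],"roll": 0},{"dp": [-2,4,0],"roll": 0},{"dp": [-2,4,0],"roll": 0},{"dp": [-1,4,0],"roll": 0},{"dp": [-1,4,0],"roll": 0},{"dp": [0,4,0],"roll": 0},{"dp": [0,0,0],"roll": 0}])

```text
t: 26.15
ee_pos: [511.5, 59.2, 334.8]
eef_rot: [-0.034, 0.999, 0.001, 0.0]
force: [-0.7, -0.3, -0.3]
width: 55.8
```

```bash
python3 - <<'E'
from h import *
c=shot('side'); t=shot('top')
save(np.hstack([cv2.resize(c['image'][110:300,200:390],(400,400),interpolation=cv2.INTER_CUBIC),cv2.resize(t['image'][150:250,320:420],(400,400),interpolation=cv2.INTER_CUBIC)]),'end.png')
for n,c in(('side',c),('top',t)):
    P=cloud(c);hsv=cv2.cvtColor(c['image'],cv2.COLOR_RGB2HSV);H,S=hsv[...,0].astype(int),hsv[...,1]
    m=((H<6)|(H>174))&(S>150)&(c['depth']>0)&(abs(P[...,0]-611)<60)&(abs(P[...,1]+215)<50)&(P[...,2]>100)&(P[...,2]<240)
    q=P[m];d=np.linalg.svd(q-q.mean(0))[2][0];print(n,len(q),d.round(3),q.mean(0).round(1),q.min(0).round(1),q.max(0).round(1))
    d0=dict(np.load(n+'0.npz')); print('changed px',(np.abs(c['image'].astype(int)-d0['image']).max(2)>60).sum())
print(manip.read_state()['ee_pos'])
E
```

```text
side 128 [-0.058  0.022 -0.998] [ 621.  -206.1  176.5] [ 610.9 -225.1  129. ] [ 632.3 -193.7  216.8]
changed px 24253
top 80 [-0.147  0.076 -0.986] [ 623.4 -210.9  202.7] [ 613.9 -221.7  141.4] [ 633.2 -203.2  218.5]
changed px 22895
[511.81916354  54.53836075 334.74858592]
```

View pics/end.png

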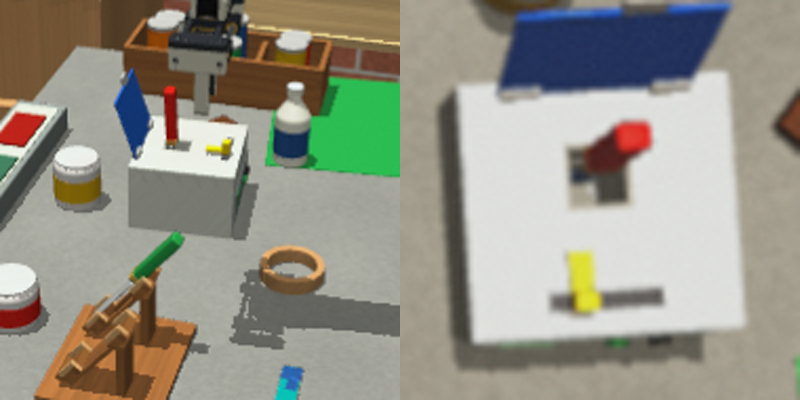

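The last picture shows the knife standing in the well with its handle top at z≈216 (215 expected with the tip on the floor). The cover is open, the green knife is in its rest, and the gripper is clear. Handing in.

```bash
python3 -c "
from station import manip
s=manip.read_state();print(s['t'],s['force'],s['joint_velocities'].round(3)); print(manip.close_job())"
```

```text
26.25 [-0.09706595 -0.94401491 -0.25109503] [ 0.026  0.001  0.025  0.006  0.001 -0.003 -0.001]
the job is handed in; nothing more can be done
None
```

The red-handled knife now stands blade down in the open well, and the job is handed in at about 26 s of the 72 s allowed.

**What I did:** I slid the latch about 22 mm to its stop, and the cover sprung fully open. I drew the red knife out along its axis, then eased the grip so it swung to nearly vertical. The well wall took out the last of the lean. I lowered the knife until the floor pushed back (about 10 N), eased off, released it and withdrew the gripper.

**Last checks:**
- **Depth:** the top of the handle is at about 217 mm, against 215 mm expected with the tip on the floor.
- **Lean:** the side camera gives about 0.06 rad. The top camera gives about 0.16 rad, but it sees mostly the handle end, so I trust it less. The knife leans slightly towards the rim on the cover side.
- **Cover and gripper:** the cover is open and the robot is touching nothing.
- **Other things:** the green knife is in its rest. The can, tin, bottle and tape roll look unmoved by eye. The brayer and wood block were mostly outside the last crops, but I never worked near them.

**Disagreement:** the floor was felt about 12 mm higher in gripper height than my first estimate. The knife seems to have slipped a little in the grip while it swung. The handle height and the picture both agree that the tip is on the floor.

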